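# Sort the lacquered feet, scrap the cracked one

### The job

Push the cracked bare-wood foot down through the sprung metal flap of the scrap box, so that it lies inside and the flap shuts again, and put each lacquered furniture foot upright on the middle of the pad of its own colour (one may be right already). The lacquered feet must stay upright and never touch the bare bench, so use the grey pad, once the cracked foot is gone, as the free spot while you swap them. Leave the sander where it is.

Things in the scene. Friction and masses are not known exactly. Their poses are not given: they have to be found in the camera images.
- foot_red_mid (a point): Red lacquered turned furniture foot standing upright on one of the pads: round base 44 mm across and 10 mm tall, above it a straight round shank 36 mm across up to 60 mm (grip it here), then a brass stud 8 mm across and 10 mm tall on top (70 mm in all); about 90 g. This point is on its axis, half-way up the wood, 30 mm above its underside; its z axis is the foot's axis.
- foot_blue_mid (a point): Blue lacquered turned furniture foot standing upright on one of the pads: round base 44 mm across and 10 mm tall, above it a straight round shank 36 mm across up to 60 mm (grip it here), then a brass stud 8 mm across and 10 mm tall on top (70 mm in all); about 90 g. This point is on its axis, half-way up the wood, 30 mm above its underside; its z axis is the foot's axis.
- foot_yellow_mid (a point): Yellow lacquered turned furniture foot standing upright on one of the pads: round base 44 mm across and 10 mm tall, above it a straight round shank 36 mm across up to 60 mm (grip it here), then a brass stud 8 mm across and 10 mm tall on top (70 mm in all); about 90 g. This point is on its axis, half-way up the wood, 30 mm above its underside; its z axis is the foot's axis.
- foot_cracked_mid (a point): Bare pale-wood reject, with dark cracks and a dark ring near the top: turned furniture foot standing upright on one of the pads: round base 44 mm across and 10 mm tall, above it a straight round shank 36 mm across up to 60 mm (grip it here), then a brass stud 8 mm across and 10 mm tall on top (70 mm in all); about 90 g. This point is on its axis, half-way up the wood, 30 mm above its underside; its z axis is the foot's axis.
- pad_red: fixed square block 80 x 80 mm, 15 mm tall, light wood with a red top face. Origin at the centre of its underside (its top is 15 mm above it). Home of the red foot.
- pad_blue: fixed square block 80 x 80 mm, 15 mm tall, light wood with a blue top face. Origin at the centre of its underside (its top is 15 mm above it). Home of the blue foot.
- pad_yellow: fixed square block 80 x 80 mm, 15 mm tall, light wood with a yellow top face. Origin at the centre of its underside (its top is 15 mm above it). Home of the yellow foot.
- pad_spare: fixed square block 80 x 80 mm, 15 mm tall, light wood with a grey top face. Origin at the centre of its underside (its top is 15 mm above it). Spare: the cracked foot stands on it at the start; once that is gone it is the free spot.
- scrap_slot (a point): Centre of the slot in the top of the fixed scrap box, at the height of the box's top face. Box: brown wood, 170 x 170 mm, 150 mm tall, hollow (9 mm walls and floor, floor 141 mm below this point); slot 100 mm (x) by 108 mm (y), closed by a bare-metal flap whose upper face lies 4 mm below the box's top. x and y axes run along the box's sides.
- flap (a joint): Angle of the metal flap: 0 shut, 1.35 fully open. Hinged along the slot's +x edge (48 mm from the slot's centre, dark hinge pin); its -x edge swings down into the box. A weak spring shuts it: 0.2 N at its middle starts it, 0.5 N opens it half. A foot pushed down on it 25 mm or more opens it and, let go there, slides off it into the box.
- sander: grey and black random-orbit sander, 105 mm wide, 180 mm long, 130 mm tall, standing on its base; origin under the centre of its pad. A bystander, not to be disturbed. (A yellow glue bottle, 150 mm tall, and a lacquer tin, 85 mm tall, stand farther from the robot than the pads, clear of the work by 80 mm or more.)
Not all that is in view belongs to the job. Of the things like the part that bears scrap_slot, leave any that is turquoise; of the rest the larger one is meant.

How it is judged:
By the outcome, as a careful person would: the job done as asked, in the order asked, and still so for the second after the job is handed in, with the robot touching nothing.
It also fails if it takes over 104 s, if anything falls off the work surface, if the arm or the gripper's body presses on something with over 40 N, if the wrist force passes 120 N, or if a joint passes its speed limit or range.

### The arm

A 6-joint arm with a two-finger parallel gripper is mounted at the origin on the work surface. World frame = base frame: x ahead of the robot, y to its left, z up, the work surface at z = 0. Lengths are in m, angles in rad, forces in N, time in s.
With the tool pointing down it reaches from about 0.375 to 0.9 m from the base axis. Payload 3.1 kg.
Tool frame: the origin (TCP) lies between the finger pads; the fingertips stand 8 mm ahead of it and the grasp point (between the pads) lies 11 mm behind it; z points along the fingers, y is the line along which they close (so a half turn about z gives the same grasp; the last joint's range is limited). The gripper opens to 87 mm and grips with 3 to 60 N. Pads are 19 mm wide; open, the fingers measure 117 mm over their backs; the gripper's body (75 mm by 190 mm) begins 51 mm behind the grasp point.
Start: joints at [1.095, 0.527, 1.433, -0, 1.181, -0.178], TCP at [0.183, 0.597, 0.231] pointing down, gripper open.
Joint ranges: [-3.08, 3.08], [-0.75, 2.2], [0.22, 2.44], [-1.43, 4.57], [0, 2.65], [-2.85, 2.85]. Speed limits (rad/s): [2.79, 2.79, 3.14, 3.14, 3.14, 3.14].

### API

Orientations are given as a unit quaternion [x, y, z, w].
In Python, from rig import robot, vision, job gives the robot as it stands.
- The arm moves only by the shell command python3 -m handwheel 'ROWS' [OPENING] [FORCE]. ROWS is JSON, a list of rows, each a list of 4 numbers: the shift along the tool's x, y, z as a fraction of full scale, then the turn about the tool's z as a fraction of full scale. A call has 1 to 20 rows; each row is the pose to reach, as a shift and turn from the pose commanded when the call began, along the tool's axes at that moment, turning the shorter way round; what a row does not reach only later rows make up. Full scale, the value 1, is 300 mm for a shift and 2 pi rad for a turn. A row lasts 1/12 s, in which the tool goes at most 41.7 mm and 7.16 degrees, less where a joint would pass 70% of its speed; a pose out of reach is approached as far as the arm can. A call with a number of a shift or a turn outside -1 to 1 is refused whole. A call with a gripper value outside its range is refused whole. OPENING is the opening in per cent of the stroke, from 0 (shut) to 100 (fully open), set as the call begins (- or left out, the last holds). The fingers move at their own pace and stop on an object; FORCE is the grip in N (left out, the last holds). Time passes only in rows, so rows that repeat a pose let the fingers close. It gives the time, the measured TCP pose, the force, the opening and the grip force at its end, in the units of the state.
- robot.get_obs(): the state, without advancing time (a new reading comes with each control period).
- vision.camera(name): name is "side" or "top"; returns a dict with "frame" (480x640x3 uint8, red, green, blue), "K" (3x3 intrinsics, pixels), "k1" (the pictures are not rectified: a ray, as slopes to the right and down, at radius r is drawn at 1 + k1 r^2 times it, then the intrinsics apply), "cam_to_world" (4x4, takes a point from camera to world coordinates). Camera axes: x right, y down, z forward; pixel columns grow to the right and rows downward; lengths in m; the calibration is good to about 2 mm. A picture is of the moment at which its call begins. There is no depth.
- job.hand_in(): hands the job in; it is judged then, once.
Trained networks look in the newest picture that a camera, given by its name, has taken for a name from the list of things; names that differ only in an ending like _2 or _b are one class to them, and where a whole thing is asked for, a point or a joint stands for the part that bears it (a point fixed in the world has none). Each returns a list of dicts, best first, with "conf" (0 to 1); they miss things now and then, are a little off and sometimes report something else, mostly with a low value. They report only what shows in the picture. A call takes as long as a camera call. They do not tell look-alikes from the thing itself.
- vision.look_for(camera, label): "point" ([row, column] in pixels, amid what is visible of it).
- vision.outline_of(camera, label): "mask" (480x640 bool, what is visible of it) and "point" ([row, column] in pixels, amid what is visible of it).
The state is a dict: "time": time; "q": joint angles; "joint_velocities": joint speeds; "joint_torque": joint torques, N m; "position": TCP position; "tool_rot": TCP orientation; "ft_force": force on the tool from outside, world axes, zero at the start; "moment": the same for the moment, N m; "grip_width": finger opening in m; "grip_force": force on a finger pad.
Only numpy, scipy, OpenCV 4.12 (cv2) and the standard library are available. Lean on these libraries where they do the work, as an engineer would, in place of code of your own. Each camera call takes 0.05 s, during which the arm holds its last target. There are 200 camera calls.

## Working session

There is one attempt and no reset: what is moved stays moved. The work goes in short steps, Python scripts to look and compute and a shell command to move; the robot and the scene stay as the last step left them, time stands still between calls to the robot, and variables do not carry over. Pictures are saved under pics/ and viewed, at most 14 in all, crops included, and the job is handed in when it is done.

```bash
mkdir -p pics; ls; python3 - <<'E'
from rig import robot, vision, job
import cv2
o=robot.get_obs(); print(o)
for n in("side","top"):
    c=vision.camera(n); cv2.imwrite(f"pics/{n}0.png",c["frame"][:,:,::-1]); print(n,c["K"],c["k1"],c["cam_to_world"])
E
```

```text
pics
{'time': 0.0, 'q': array([ 1.09450758e+00,  5.28421538e-01,  1.43386112e+00, -1.92807473e-05,
        1.18138874e+00, -1.78525524e-01]), 'joint_velocities': array([ 0.00041987, -0.00043625,  0.00112032, -0.00113762,  0.000937  ,
        0.00051147]), 'joint_torque': array([-5.79813022e-04, -4.40032876e+01, -1.76592100e+01,  6.33171550e-02,
        5.80625923e-02, -1.56423148e-04]), 'position': array([0.18303438, 0.59687522, 0.22961213]), 'tool_rot': array([ 1.48328499e-01,  9.88937600e-01, -9.87024599e-04, -3.25808564e-04]), 'ft_force': array([-0.19187756,  0.29450254, -0.74271882]), 'moment': array([0.01458949, 0.00198946, 0.04241177]), 'grip_force': 0.0, 'grip_width': 0.08681479771708497}
side [[578.69013466   0.         323.43180959]
 [  0.         578.69013466 241.0429994 ]
 [  0.           0.           1.        ]] -0.061495888853637326 [[ 0.76622617 -0.49355208  0.41146543 -0.09059057]
 [-0.64255806 -0.59257827  0.48576758 -0.54820769]
 [ 0.00407387 -0.63659826 -0.77118484  1.1528351 ]
 [ 0.          0.          0.          1.        ]]
top [[578.0568794    0.         317.41096973]
 [  0.         578.0568794  236.77660713]
 [  0.           0.           1.        ]] -0.19143163855473988 [[ 0.01916988 -0.99797281  0.06068602  0.36346884]
 [-0.99956904 -0.02047945 -0.02103147  0.11040695]
 [ 0.02223165 -0.0602567  -0.99793531  1.54808306]
 [ 0.          0.          0.          1.        ]]
```

View pics/side0.png

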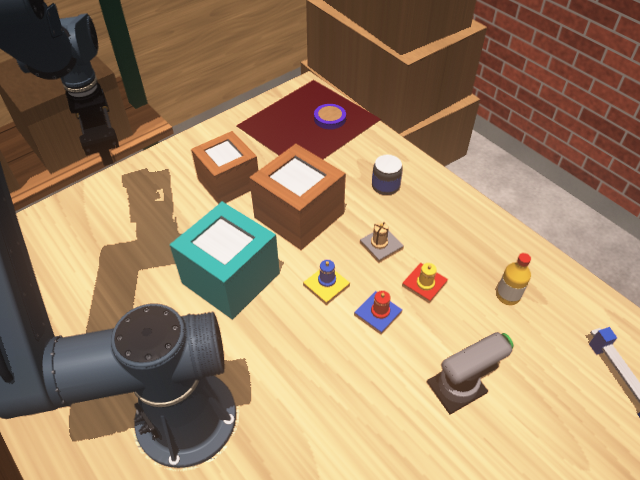

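View pics/top0.png

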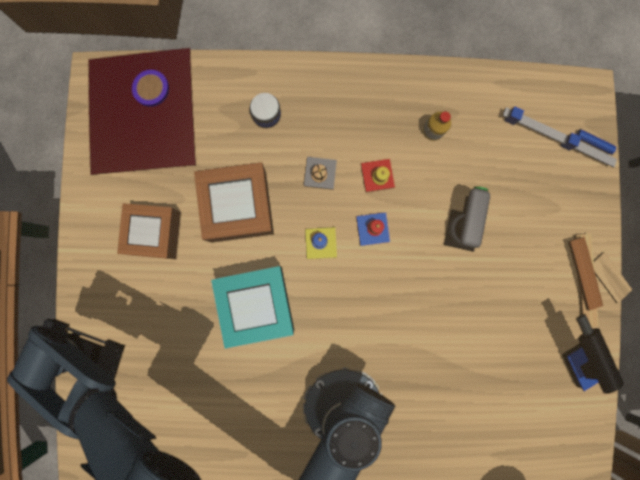

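Side view: red foot stands on blue (380,305), blue on yellow (327,275), yellow on red (427,278), and the cracked foot is on the grey pad (380,238). Top view box candidates are turquoise (252,307, leave), small brown (148,230) and large brown (233,202). The large brown one fits, being the larger non-turquoise box. I'll measure everything and save a confirming crop.

```bash
cat > h.py <<'E'
import numpy as np, cv2
from scipy.optimize import minimize, least_squares
from rig import robot, vision, job
def proj(c,P):
    P=np.atleast_2d(P); T=np.linalg.inv(c["cam_to_world"]); p=P@T[:3,:3].T+T[:3,3]
    s=p[:,:2]/p[:,2:]; s=s*(1+c["k1"]*(s**2).sum(1,keepdims=True))
    return s@c["K"][:2,:2].T+c["K"][:2,2]
def hull(c,P,S=8):
    im=np.zeros((480,640),np.uint8)
    cv2.fillConvexPoly(im,cv2.convexHull(np.round(proj(c,P)*16).astype(np.int32)),1,shift=4); return im>0
t=np.linspace(0,2*np.pi,32,endpoint=False)
def foot(c,x,y,z0):
    m=np.zeros((480,640),bool)
    for r,a,b in((.022,0,.01),(.018,.01,.06),(.004,.06,.07)):
        m|=hull(c,np.array([[x+r*np.cos(k),y+r*np.sin(k),z0+h] for h in(a,b) for k in t]))
    return m
def box(c,x,y,yaw,w,z0,z1):
    C,S=np.cos(yaw),np.sin(yaw)
    return hull(c,np.array([[x+C*a-S*b,y+S*a+C*b,h] for a in(-w/2,w/2) for b in(-w/2,w/2) for h in(z0,z1)]))
def cen(m): v=np.argwhere(m); return v.mean(0)[::-1]
def ground(c,uv,z):
    return least_squares(lambda p:proj(c,[p[0],p[1],z])[0]-uv,[.5,0]).x
def tri(cs,uvs):
    r=least_squares(lambda p:np.concatenate([proj(c,p)[0]-u for c,u in zip(cs,uvs)]),[.5,0,.05]); return r.x,np.abs(r.fun).max()
def fitfoot(cs,ms):
    ms=[cen(m) for m in ms]
    p,_=tri(cs,ms); p[2]-=.03
    for _ in range(4):   # correct centroid offset of silhouette
        q,_=tri(cs,[cen(foot(c,*p)) for c in cs]); r,e=tri(cs,ms); p=p+r-q
    return p,e
def iou(a,b): return (a&b).sum()/max(1,(a|b).sum())
def fit(f,x0,st):
    s=np.vstack([x0]+[np.array(x0)+np.eye(len(x0))[i]*st[i] for i in range(len(x0))])
    r=minimize(f,x0,method="Nelder-Mead",options=dict(initial_simplex=s,maxiter=250,xatol=2e-4,fatol=1e-4)); return r.x,r.fun
E
cat > m.py <<'E'
from h import *
cs=[vision.camera(n) for n in("side","top")]
near={'red':(305,380),'blue':(275,327),'yellow':(278,427),'cracked':(238,380)}
feet={}
for k in near:
    ms=[]
    for n in("side","top"):
        L=vision.outline_of(n,f"foot_{k}_mid"); print(k,n,[(round(d["conf"],2),np.round(d["point"]).tolist(),int(d["mask"].sum())) for d in L[:3]])
        ms.append(L[0]["mask"])
    p,e=fitfoot(cs,ms); feet[k]=(p,ms); print(k,p.round(4),round(e,2))
on={'red':'yellow','blue':'red','yellow':'blue','spare':'cracked'}
for k in on:
    ms=[]
    for i,n in enumerate(("side","top")):
        L=vision.outline_of(n,f"pad_{k}"); print(k,n,[(round(d["conf"],2),np.round(d["point"]).tolist(),int(d["mask"].sum())) for d in L[:3]])
        ms.append(L[0]["mask"]|feet[on[k]][1][i])
    fp=feet[on[k]][0]
    f=lambda v:2-sum(iou(m,box(c,v[0],v[1],v[2],.08,v[3]-.015,v[3])|foot(c,*fp)) for c,m in zip(cs,ms))
    x,e=fit(f,[fp[0],fp[1],0,.015],[.006,.006,.15,.004]); print("PAD",k,x.round(4),round(e,3))
for i,n in enumerate(("side","top")):
    L=vision.outline_of(n,"scrap_slot"); print(n,[(round(d["conf"],2),np.round(d["point"]).tolist(),int(d["mask"].sum())) for d in L])
    L=vision.outline_of(n,"flap"); print(n,[(round(d["conf"],2),np.round(d["point"]).tolist(),int(d["mask"].sum())) for d in L])
    L=vision.outline_of(n,"sander"); print(n,[(round(d["conf"],2),np.round(d["point"]).tolist(),int(d["mask"].sum())) for d in L]); 
    if L: print(ground(cs[i],L[0]["point"][::-1],.06))
f=cs[0]["frame"][110:330,160:460,::-1]
cv2.imwrite("pics/crop.png",cv2.resize(f,None,fx=2.6,fy=2.6,interpolation=cv2.INTER_CUBIC))
E
python3 m.py
```

```text
red side [(0.72, [303.0, 382.0], 407), (0.55, [274.0, 324.0], 368)]
red top [(0.63, [227.0, 373.0], 185)]
red [ 0.4856 -0.0747  0.0149] 0.29
blue side [(0.89, [274.0, 326.0], 384), (0.33, [370.0, 467.0], 3416)]
blue top [(0.46, [241.0, 320.0], 187)]
blue [0.4466 0.0732 0.0088] 0.26
yellow side [(0.76, [275.0, 427.0], 418), (0.31, [305.0, 383.0], 433)]
yellow top [(0.79, [171.0, 385.0], 210)]
yellow [ 0.6227 -0.0877  0.0143] 0.39
cracked side [(0.79, [238.0, 379.0], 375)]
cracked top [(0.7, [171.0, 318.0], 230)]
cracked [0.6265 0.0777 0.0069] 0.15
red side [(0.96, [287.0, 419.0], 746)]
red top [(0.58, [176.0, 373.0], 634), (0.28, [176.0, 328.0], 557)]
PAD red [ 0.6276 -0.0816  0.1948  0.0122] 0.155
blue side [(0.95, [316.0, 373.0], 747), (0.19, [195.0, 299.0], 6807)]
blue top [(0.69, [233.0, 369.0], 719)]
PAD blue [ 0.4814 -0.071   0.1436  0.0134] 0.178
yellow side [(0.56, [286.0, 323.0], 714)]
yellow top [(0.87, [246.0, 328.0], 729)]
PAD yellow [0.4422 0.0694 0.0792 0.01  ] 0.147
spare side [(0.56, [247.0, 383.0], 655)]
spare top [(0.64, [176.0, 326.0], 679)]
PAD spare [ 0.6317  0.0746 -0.088   0.0094] 0.116
side [(0.89, [259.0, 229.0], 8068), (0.61, [197.0, 300.0], 6937), (0.57, [163.0, 225.0], 3357)]
side [(0.98, [175.0, 301.0], 1107), (0.68, [242.0, 222.0], 1574), (0.56, [154.0, 223.0], 494)]
side [(0.76, [372.0, 468.0], 3425)]
[ 0.49637311 -0.32350279]
top [(0.93, [202.0, 232.0], 5304), (0.83, [307.0, 251.0], 5124), (0.65, [231.0, 149.0], 3001)]
top [(0.74, [303.0, 252.0], 1662), (0.68, [230.0, 144.0], 830), (0.57, [197.0, 229.0], 1600)]
top [(0.83, [221.0, 470.0], 1892)]
[ 0.50282557 -0.32294082]
```

View pics/crop.png

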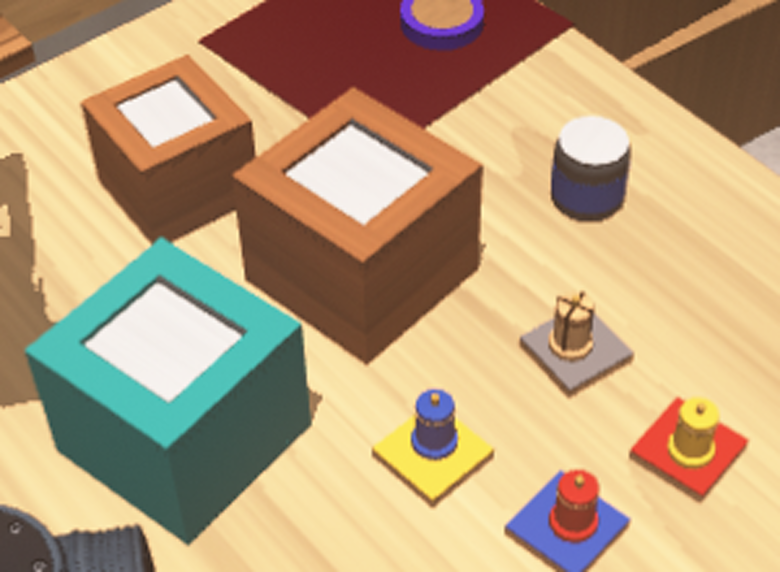

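The crop confirms the large brown box at (360,175) in the crop is the scrap box. The network masks are a few mm off, so I'll refine with colour segmentation.

```bash
cat > m2.py <<'E'
from h import *
cs=[vision.camera(n) for n in("side","top")]
hs=[cv2.cvtColor(cv2.cvtColor(c["frame"],cv2.COLOR_RGB2BGR),cv2.COLOR_BGR2HSV).astype(int) for c in cs]
def col(h,k):
    H,S,V=h[...,0],h[...,1],h[...,2]
    return {'red':((H<7)|(H>172))&(S>140)&(V>60),'blue':(H>100)&(H<130)&(S>90)&(V>50),'yellow':(H>20)&(H<34)&(S>150),'grey':(S<55)&(V>90)&(V<200)}[k]
P={'red':(.6276,-.0816),'blue':(.4814,-.071),'yellow':(.4422,.0694),'grey':(.6317,.0746)}
on={'red':'yellow','blue':'red','yellow':'blue'}
def big(m):
    n,l,s,_=cv2.connectedComponentsWithStats(m.astype(np.uint8),connectivity=8); return l==1+s[1:,4].argmax()
def near(c,m,x,y,w,z0,z1): return m&box(c,x,y,0.1,w,z0,z1)
for k,(x,y) in P.items():
    pm=[near(c,col(h,k),x,y,.105,0.012,.018) for c,h in zip(cs,hs)]
    ms=pm
    if k!='grey':
        fm=[big(near(c,col(h,on[k]),x,y,.07,.015,.085)) for c,h in zip(cs,hs)]
        fp,e=fitfoot(cs,fm); print("FOOT",on[k],fp.round(4),round(e,2),[int(m.sum()) for m in fm],[int(foot(c,*fp).sum()) for c in cs])
        fp0=fp.copy(); 
        g=lambda v:2-sum(iou(m,foot(c,*v)) for c,m in zip(cs,fm))
        fp,e=fit(g,fp0,[.003,.003,.003]); print("  iou fit",fp.round(4),round(e,3))
    else:
        fm=[vision.outline_of(n,"foot_cracked_mid")[0]["mask"] for n in("side","top")]
        fp,e=fitfoot(cs,fm); print("FOOT cracked",fp.round(4),round(e,2))
    fr=[cv2.dilate(foot(c,*fp).astype(np.uint8),np.ones((3,3)))>0 for c in cs]
    # ignore foot region
    f=lambda v:2-sum(iou(m&~r,box(c,v[0],v[1],v[2],.08,v[3]-.0002,v[3])&~r) for c,m,r in zip(cs,pm,fr))
    v,e=fit(f,[x,y,.1,.013],[.006,.006,.15,.004]); print("PAD",k,v.round(4),round(e,3),[int(m.sum()) for m in pm])
# box: flap (white) & top face (brown)
for i,(c,h,pt) in enumerate(zip(cs,hs,((177,299),(200,232)))):
    w=((h[...,1]<40)&(h[...,2]>170)).astype(np.uint8); n,l,s,ce=cv2.connectedComponentsWithStats(w)
    L=l==l[pt]; print("flap",s[l[pt]],ce[l[pt]].round(1)); r=cv2.minAreaRect(np.argwhere(L)[:,::-1].astype(np.float32)); print(r)
    q=cv2.approxPolyDP(cv2.convexHull(np.argwhere(L)[:,::-1].astype(np.int32)),6,True)[:,0]
    print([ground(c,u,.146).round(4).tolist() for u in q])
    b=vision.outline_of(("side","top")[i],"scrap_slot"); b=[d["mask"] for d in b if d["mask"][pt]][0]
    globals()[f"b{i}"]=b
f=lambda v:2-sum(iou(m,box(c,v[0],v[1],v[2],.17,0,v[3])) for c,m in zip(cs,(b0,b1)))
v,e=fit(f,[.55,.3,.1,.15],[.01,.01,.1,.006]); print("BOX",v.round(4),round(e,3))
E
python3 m2.py
```

```text
FOOT yellow [ 0.623  -0.0862  0.0398] 0.79 [121, 118] [488, 292]
  iou fit [ 0.6203 -0.0845  0.0335] 1.33
PAD red [ 0.628  -0.0826  0.1843  0.0099] 0.356 [522, 502]
FOOT red [ 0.4852 -0.0765 -0.0131] 0.37 [196, 136] [473, 255]
  iou fit [ 0.4851 -0.0756 -0.0117] 1.061
PAD blue [ 0.4838 -0.0685  0.146   0.0056] 0.38 [588, 504]
FOOT blue [0.4467 0.0741 0.039 ] 0.38 [114, 117] [478, 251]
  iou fit [0.4464 0.0772 0.0404] 1.286
PAD yellow [0.4399 0.0677 0.0828 0.014 ] 1.189 [572, 13]
FOOT cracked [ 0.6629  0.2592 -0.2018] 38.68
PAD grey [ 0.6308  0.0734 -0.1199  0.0098] 0.86 [412, 578]
flap [ 271  158   53   38 1060] [296.9 176.4]
((296.8628845214844, 176.21090698242188), (44.689048767089844, 30.100130081176758), 33.023868560791016)
[[0.5784, 0.2448], [0.4939, 0.2343], [0.4834, 0.3332], [0.5679, 0.3441]]
flap [ 211  181   44   41 1442] [231.9 201.1]
((231.877197265625, 201.04811096191406), (35.895957946777344, 40.310970306396484), 82.64761352539062)
[[0.4987, 0.2364], [0.4822, 0.3315], [0.5682, 0.3443], [0.5821, 0.2511]]
BOX [0.5329 0.2928 0.1417 0.1435] 0.067
```

```bash
cat > ov.py <<'E'
from h import *
import sys
def overlay(name,F,Pd,extra=[],x0s=((300,215,150,120),(295,145,110,120)),s=5):
    out=[]
    for n,(X,Y,W,H) in zip(("side","top"),x0s):
        c=vision.camera(n); im=cv2.resize(c["frame"][Y:Y+H,X:X+W,::-1],None,fx=s,fy=s,interpolation=cv2.INTER_CUBIC)
        d=lambda P,cl:[cv2.polylines(im,[np.round((proj(c,P)-[X-.5,Y-.5])*s).astype(np.int32)],True,cl,1)]
        for x,y,z in F:
            for r,h in((.022,0),(.018,.06),(.004,.07)): d(np.array([[x+r*np.cos(k),y+r*np.sin(k),z+h] for k in t]),(255,255,255))
        for x,y,a,z in Pd:
            C,S=np.cos(a)*.04,np.sin(a)*.04; d(np.array([[x+C-S,y+S+C,z],[x+C+S,y+S-C,z],[x-C+S,y-S-C,z],[x-C-S,y-S+C,z]]),(0,255,0))
        out.append(im)
    h=max(o.shape[0] for o in out); cv2.imwrite(name,np.hstack([cv2.copyMakeBorder(o,0,h-o.shape[0],0,0,0) for o in out]))
E
python3 - <<'E'
from ov import *
overlay("pics/ov1.png",[(.4856,-.0747,.015),(.4466,.0732,.015),(.6227,-.0877,.015),(.6265,.0777,.015)],[(.6276,-.082,.19,.015),(.4825,-.07,.145,.015),(.441,.0685,.08,.015),(.6312,.074,-.1,.015)],s=3)
E
python3 -c "import cv2;print(cv2.imread('pics/ov1.png').shape)"
```

```text
(360, 780, 3)
```

View pics/ov1.png

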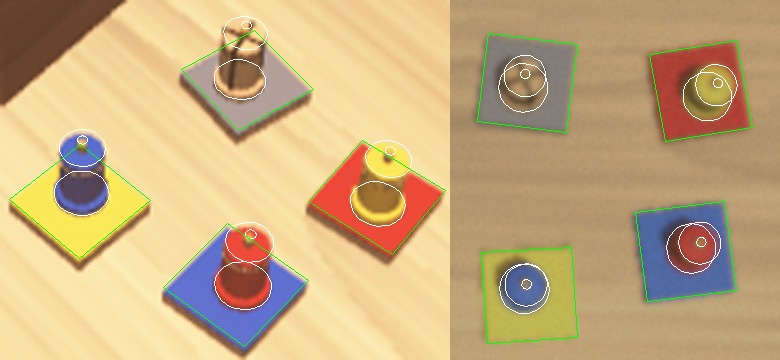

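Overlay: the models match the feet and pads to within 1 px or so (e.g. cracked foot in side crop at (240,55), red pad (378,200)), all at pad height 15 mm. That's good enough to act on. Next, a helper that converts world targets into row fractions.

```bash
cat > go.py <<'E'
# usage: go.py x y z angle_of_tool_y  -> row fractions from present pose
import sys, numpy as np
from scipy.spatial.transform import Rotation as R
from rig import robot
o=robot.get_obs(); M=R.from_quat(o["tool_rot"]).as_matrix()
x,y,z,a=map(float,sys.argv[1:5]); d=M.T@(np.array([x,y,z])-o["position"])
cur=np.arctan2(M[1,1],M[0,1]); tw=(a-cur+np.pi/2)%np.pi-np.pi/2
tool=-tw
print("rows",(d/.3).round(4),round(tool/2/np.pi,4),"dist",np.linalg.norm(d).round(3),"min rows",max(np.linalg.norm(d)/.0417,abs(np.degrees(tool))/7.16).round(1),"pos",o["position"].round(4),"q6",o["q"][5].round(2),"w",o["grip_width"].round(4),"f",o["ft_force"].round(1),o["time"].round(2))
E
python3 go.py .624 .078 .16 1.571; python3 go.py .532 .291 .25 1.711
```

```text
Traceback (most recent call last):
  File "go.py", line 9, in <module>
    print("rows",(d/.3).round(4),round(tool/2/np.pi,4),"dist",np.linalg.norm(d).round(3),"min rows",max(np.linalg.norm(d)/.0417,abs(np.degrees(tool))/7.16).round(1),"pos",o["position"].round(4),"q6",o["q"][5].round(2),"w",o["grip_width"].round(4),"f",o["ft_force"].round(1),o["time"].round(2))
                                                                                                                                                                                                                              ^^^^^^^^^^^^^^^^^^^^^
AttributeError: 'float' object has no attribute 'round'
Traceback (most recent call last):
  File "go.py", line 9, in <module>
    print("rows",(d/.3).round(4),round(tool/2/np.pi,4),"dist",np.linalg.norm(d).round(3),"min rows",max(np.linalg.norm(d)/.0417,abs(np.degrees(tool))/7.16).round(1),"pos",o["position"].round(4),"q6",o["q"][5].round(2),"w",o["grip_width"].round(4),"f",o["ft_force"].round(1),o["time"].round(2))
                                                                                                                                                                                                                              ^^^^^^^^^^^^^^^^^^^^^
AttributeError: 'float' object has no attribute 'round'
```

```bash
sed -i 's/o\["grip_width"\].round(4)/round(float(o["grip_width"]),4)/; s/o\["time"\].round(2)/round(float(o["time"]),2)/' go.py; python3 go.py .624 .078 .16 1.571
```

```text
rows [-1.9123 -1.2243  0.2352] -0.0474 dist 0.685 min rows 16.4 pos [0.1833 0.5975 0.2306] q6 -0.18 w 0.0869 f [-0.3 -1.   0.3] 1.7
```

```bash
python3 -m handwheel '[[-0.1,-0.06,0,-0.01],[-0.21,-0.14,0,-0.02],[-0.33,-0.21,0,-0.04],[-0.45,-0.29,0,-0.047],[-0.57,-0.36,0,-0.047],[-0.69,-0.44,0,-0.047],[-0.8,-0.51,0,-0.047],[-0.9,-0.58,0,-0.047],[-0.96,-0.61,0,-0.047],[-0.96,-0.61,0,-0.047],[-0.96,-0.61,0,-0.047]]' 100 20; python3 go.py .624 .078 .16 1.571
```

```text
time: 2.62
position: [0.4058, 0.3373, 0.2306]
tool_rot: [0.003, 1.0, 0.0, -0.0]
ft_force: [-0.2, -0.3, -0.2]
grip_width: 0.087
grip_force: 0.0
rows [-0.7321 -0.8603  0.235 ] -0.0009 dist 0.346 min rows 8.3 pos [0.4058 0.3373 0.2306] q6 -1.08 w 0.087 f [-0.2 -0.3 -0.2] 2.62
```

```bash
python3 -m handwheel '[[-0.08,-0.1,0,0],[-0.17,-0.2,0,0],[-0.26,-0.3,0,0],[-0.35,-0.41,0,0],[-0.44,-0.52,0,0],[-0.53,-0.62,0,0],[-0.62,-0.73,0.02,0],[-0.69,-0.82,0.1,0],[-0.732,-0.86,0.2,0],[-0.732,-0.86,0.3,0],[-0.732,-0.86,0.4,0],[-0.732,-0.86,0.5,0],[-0.732,-0.86,0.57,0],[-0.732,-0.86,0.605,0],[-0.732,-0.86,0.605,0],[-0.732,-0.86,0.605,0]]'; python3 go.py .624 .078 .049 1.571
python3 - <<'E'
from ov import *
overlay("pics/ov2.png",[],[],s=3,x0s=((310,150,150,150),(275,120,130,150)))
E
```

```text
time: 3.95
position: [0.6239, 0.0807, 0.0492]
tool_rot: [0.001, 1.0, 0.0, -0.0]
ft_force: [0.7, -0.1, 0.6]
grip_width: 0.0871
grip_force: 0.0
rows [-0.0002 -0.0089  0.0005] -0.0002 dist 0.003 min rows 0.1 pos [0.6239 0.0807 0.0492] q6 -1.62 w 0.0871 f [ 0.7 -0.1  0.6] 3.95
```

View pics/ov2.png

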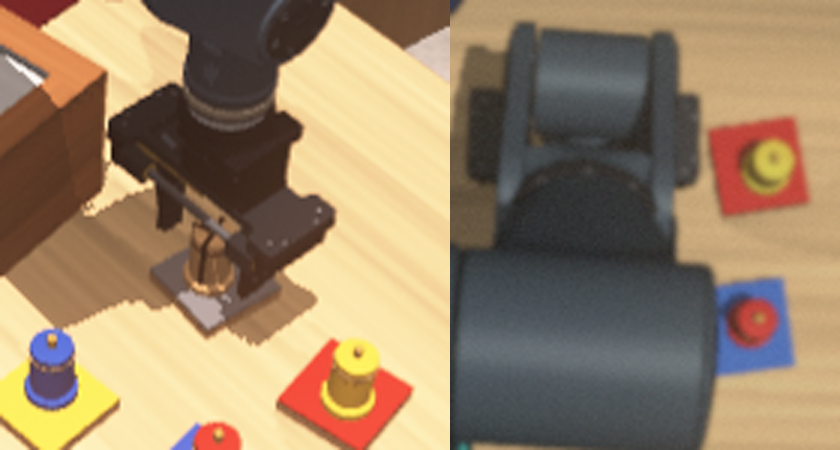

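The picture shows the fingers straddling the cracked foot at crop (208,245), clear of its neighbours. Closing and lifting.

```bash
python3 -m handwheel '[[0,0,0,0],[0,0,0,0],[0,0,0,0],[0,0,0,0],[0,0,0,0],[0,0,0,0],[0,0,0,0],[0,0,0,0]]' 0 20;  python3 -m handwheel '[[0,0,-0.03,0],[0,0,-0.1,0],[0,0,-0.2,0],[0,0,-0.3,0],[0,0,-0.4,0],[0,0,-0.5,0],[0,0,-0.58,0],[0,0,-0.62,0],[0,0,-0.62,0],[0,0,-0.62,0]]'; python3 go.py .532 .291 .225 1.711
python3 - <<'E'
from ov import *
overlay("pics/ov3.png",[],[],s=3,x0s=((270,110,150,150),(275,120,10,10)))
E
```

```text
time: 4.72
position: [0.6239, 0.0795, 0.049]
tool_rot: [0.001, 1.0, 0.0, -0.0]
ft_force: [-0.4, -0.5, -0.3]
grip_width: 0.0418
grip_force: 0.0
time: 5.55
position: [0.6239, 0.0795, 0.2359]
tool_rot: [0.001, 1.0, -0.0, 0.001]
ft_force: [0.2, 0.4, -0.8]
grip_width: 0.0354
grip_force: 19.9
rows [0.3082 0.7042 0.0357] -0.0227 dist 0.231 min rows 5.5 pos [0.6239 0.0795 0.2359] q6 -1.62 w 0.0354 f [ 0.2  0.4 -0.8] 5.55
```

View pics/ov3.png

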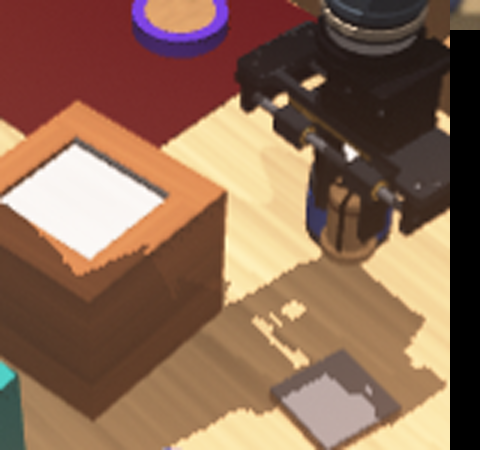

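Foot is held upright (base at full-image px ≈ (386,192)). The fingers finished closing only as the lift began, so I'll wait longer next time. Moving over the slot.

```bash
python3 -c "
from h import *
c=vision.camera('side')
for b in (.202,.195,.185): v=np.argwhere(foot(c,.624,.0795,b)); print(b,v.max(0),v.min(0))"
python3 -m handwheel '[[0.02,0.04,0,0],[0.06,0.14,0,-0.008],[0.11,0.25,0,-0.015],[0.16,0.36,0,-0.0227],[0.21,0.47,0,-0.0227],[0.25,0.57,0,-0.0227],[0.28,0.65,0,-0.0227],[0.308,0.704,0,-0.0227],[0.308,0.704,0,-0.0227],[0.308,0.704,0,-0.0227],[0.308,0.704,0,-0.0227]]'; python3 go.py .532 .291 .150 1.711
python3 - <<'E'
from ov import *
overlay("pics/ov4.png",[(.532,.291,.202)],[],s=3,x0s=((220,90,130,150),(160,120,120,140)))
E
```

```text
0.202 [196 395] [165 375]
0.195 [198 394] [167 375]
0.185 [201 394] [170 374]
time: 6.62
position: [0.5317, 0.2907, 0.2343]
tool_rot: [-0.07, 0.998, -0.0, -0.001]
ft_force: [-0.4, -0.4, -0.9]
grip_width: 0.0354
grip_force: 19.9
rows [-0.0016  0.001   0.2811] 0.0001 dist 0.084 min rows 2.0 pos [0.5317 0.2907 0.2343] q6 -1.39 w 0.0354 f [-0.4 -0.4 -0.9] 6.62
```

View pics/ov4.png

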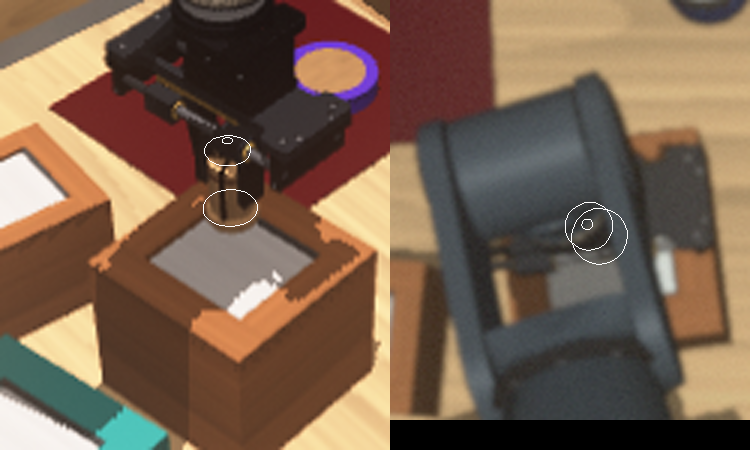

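Foot is centred over the slot (base at crop (235,225)). Pushing down about 40 mm past the flap, then releasing with limited opening.

```bash
python3 -m handwheel '[[0,0,0.04,0],[0,0,0.1,0],[0,0,0.15,0],[0,0,0.2,0],[0,0,0.24,0],[0,0,0.28,0],[0,0,0.314,0],[0,0,0.314,0],[0,0,0.314,0]]'; python3 -m handwheel '[[0,0,0,0],[0,0,0,0],[0,0,0,0],[0,0,0,0],[0,0,0,0],[0,0,0,0],[0,0,0,0],[0,0,0,0]]' 63
python3 - <<'E'
from ov import *
overlay("pics/ov5.png",[],[],s=3,x0s=((220,90,130,150),(160,120,120,140)))
E
python3 -m handwheel '[[0,0,-0.05,0],[0,0,-0.15,0],[0,0,-0.25,0],[0,0,-0.35,0],[0,0,-0.35,0],[0,0,-0.35,0]]'; python3 go.py .4466 .0732 .2 1.571
python3 - <<'E'
from ov import *
overlay("pics/ov6.png",[],[],s=3,x0s=((220,90,130,150),(160,120,120,140)))
a=cv2.imread("pics/ov5.png");b=cv2.imread("pics/ov6.png"); cv2.imwrite("pics/ov56.png",np.hstack([a[:,:390],b[:,:390]]))
E
```

```text
time: 7.47
position: [0.5318, 0.2901, 0.1403]
tool_rot: [-0.069, 0.998, -0.0, -0.001]
ft_force: [-0.6, -0.1, -1.2]
grip_width: 0.0355
grip_force: 19.9
time: 8.13
position: [0.5322, 0.291, 0.141]
tool_rot: [-0.07, 0.998, 0.0, 0.0]
ft_force: [0.4, -0.6, -0.1]
grip_width: 0.0546
grip_force: 0.1
time: 8.73
position: [0.5332, 0.2914, 0.2481]
tool_rot: [-0.07, 0.998, 0.001, 0.002]
ft_force: [-0.8, -0.0, -0.8]
grip_width: 0.055
grip_force: 0.0
rows [ 0.3882 -0.6799  0.1577] 0.0223 dist 0.24 min rows 5.7 pos [0.5332 0.2914 0.2481] q6 -1.39 w 0.055 f [-0.8 -0.  -0.8] 8.73
```

View pics/ov56.png

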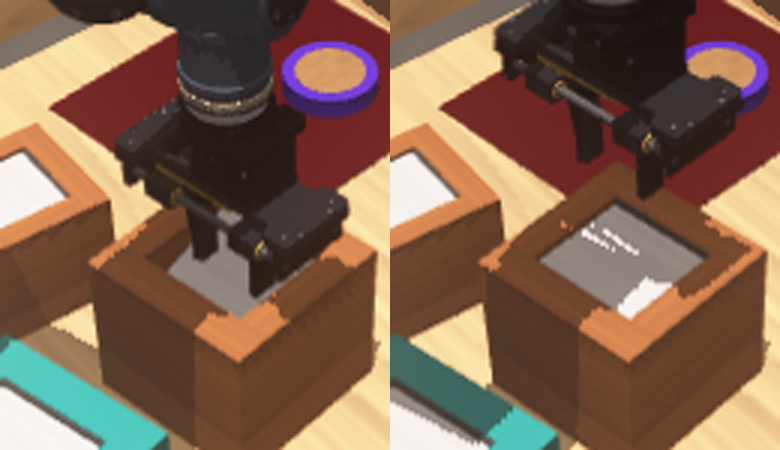

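Cracked foot is in the box and the flap is shut again (right crop, flap at (625,260)). Next is the blue foot; first a clearance check against the turquoise box.

```bash
python3 - <<'E'
from h import *
c=vision.camera("top")
print([ground(c,np.array(u,float),.15).round(3).tolist() for u in((280,266),(293,335),(212,279))])
c=vision.camera("side"); print([ground(c,np.array(u,float),.15).round(3).tolist() for u in((278,243),(221,203),(230,285))])
E
python3 go.py .4466 .0732 .16 1.45
```

```text
[[0.376, 0.17], [0.21, 0.135], [0.341, 0.334]]
[[0.363, 0.144], [0.333, 0.329], [0.215, 0.118]]
rows [ 0.3787 -0.6781  0.2823] 0.0415 dist 0.248 min rows 5.9 pos [0.531  0.2906 0.2442] q6 -1.39 w 0.0546 f [-0.1 -0.3 -0.3] 8.93
```

```bash
python3 -m handwheel '[[0.04,-0.07,0,0.01],[0.09,-0.16,0,0.02],[0.15,-0.27,0,0.03],[0.22,-0.39,0,0.041],[0.28,-0.5,0,0.041],[0.33,-0.59,0,0.041],[0.379,-0.678,0.02,0.041],[0.379,-0.678,0.12,0.041],[0.379,-0.678,0.23,0.041],[0.379,-0.678,0.34,0.041],[0.379,-0.678,0.45,0.041],[0.379,-0.678,0.55,0.041],[0.379,-0.678,0.63,0.041],[0.379,-0.678,0.667,0.041],[0.379,-0.678,0.667,0.041],[0.379,-0.678,0.667,0.041]]' 75 20; python3 go.py .4466 .0732 .044 1.45
python3 - <<'E'
from ov import *
overlay("pics/ov7.png",[],[],s=3,x0s=((240,180,200,150),(260,120,10,10)))
E
```

```text
time: 10.27
position: [0.4468, 0.0737, 0.0446]
tool_rot: [0.059, 0.998, 0.0, -0.002]
ft_force: [0.4, -0.5, -0.3]
grip_width: 0.0654
grip_force: 0.0
rows [ 0.0005 -0.0016  0.002 ] 0.0005 dist 0.001 min rows 0.0 pos [0.4468 0.0737 0.0446] q6 -1.54 w 0.0654 f [ 0.4 -0.5 -0.3] 10.27
```

View pics/ov7.png

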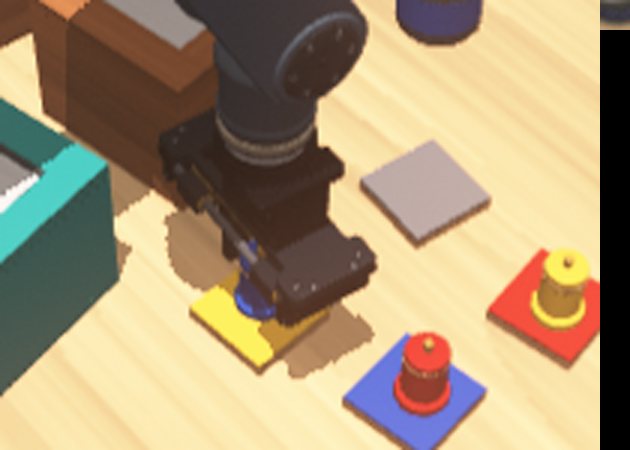

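Gripper straddles the blue foot (crop (255,285)), clear of the boxes. Closing. The grey pad is now bare, so I'll measure it too.

```bash
python3 -m handwheel '[[0,0,0,0],[0,0,0,0],[0,0,0,0],[0,0,0,0],[0,0,0,0],[0,0,0,0],[0,0,0,0],[0,0,0,0],[0,0,0,0],[0,0,0,0]]' 0 20;  python3 -m handwheel '[[0,0,-0.02,0],[0,0,-0.07,0],[0,0,-0.14,0],[0,0,-0.2,0],[0,0,-0.24,0],[0,0,-0.24,0],[0,0,-0.24,0]]'
cat > pad.py <<'E'
from h import *
import sys
cs,ms=[],[]
for n in("side","top"):
    c=vision.camera(n); L=vision.outline_of(n,"pad_"+sys.argv[1])
    p0=np.array(list(map(float,sys.argv[2:4]))+[.01]); 
    L=[d for d in L if np.linalg.norm(d["point"][::-1]-proj(c,p0)[0])<12]
    print(n,[(round(d["conf"],2),int(d["mask"].sum())) for d in L])
    if L: cs.append(c); ms.append(L[0]["mask"])
f=lambda v:1-sum(iou(m,box(c,v[0],v[1],v[2],.08,v[3]-.015,v[3])) for c,m in zip(cs,ms))/len(cs)
print(fit(f,[p0[0],p0[1],.05,.015],[.006,.006,.15,.004]))
E
python3 pad.py spare .631 .074; python3 pad.py yellow .441 .0685; python3 go.py .631 .075 .1 1.571
```

```text
time: 11.2
position: [0.4481, 0.0737, 0.046]
tool_rot: [0.059, 0.998, 0.0, 0.0]
ft_force: [-1.0, 0.2, 5.8]
grip_width: 0.0352
grip_force: 20.0
time: 11.78
position: [0.4481, 0.0736, 0.1181]
tool_rot: [0.059, 0.998, -0.0, 0.001]
ft_force: [0.7, -0.6, -1.4]
grip_width: 0.0356
grip_force: 20.0
side [(0.67, 828)]
top [(0.85, 891)]
(array([ 0.63173875,  0.07420869, -0.09983051,  0.00996259]), np.float64(0.09388185654008441))
side [(0.69, 1022)]
top []
(array([0.43705214, 0.06307519, 0.09109998, 0.01812564]), np.float64(0.08265947888589398))
rows [-0.6069  0.0762  0.0564] -0.0187 dist 0.184 min rows 4.4 pos [0.4475 0.0736 0.1172] q6 -1.54 w 0.0355 f [ 0.5  0.8 -0.5] 12.18
```

```bash
python3 -m handwheel '[[-0.04,0.005,0,0],[-0.12,0.015,0,0],[-0.21,0.025,0,0],[-0.3,0.036,0,0],[-0.39,0.048,0,0],[-0.48,0.06,0,0],[-0.56,0.07,0,0],[-0.607,0.076,0,0],[-0.607,0.076,0,0],[-0.607,0.076,0.06,0],[-0.607,0.076,0.12,0],[-0.607,0.076,0.17,0],[-0.607,0.076,0.21,0],[-0.607,0.076,0.234,0],[-0.607,0.076,0.234,0],[-0.607,0.076,0.234,0]]'; python3 -m handwheel '[[0,0,0,0],[0,0,0,0],[0,0,0,0],[0,0,0,0],[0,0,0,0],[0,0,0,0],[0,0,-0.05,0],[0,0,-0.15,0],[0,0,-0.25,0],[0,0,-0.27,0],[0,0,-0.27,0]]' 75; python3 go.py .6227 -.0877 .16 1.571
```

```text
time: 13.52
position: [0.6311, 0.075, 0.0474]
tool_rot: [0.059, 0.998, -0.0, -0.0]
ft_force: [-0.8, 0.2, -0.9]
grip_width: 0.0357
grip_force: 20.0
time: 14.43
position: [0.6335, 0.0749, 0.1315]
tool_rot: [0.059, 0.998, 0.0, 0.003]
ft_force: [1.3, 1.2, 0.2]
grip_width: 0.0651
grip_force: 0.0
rows [-0.0284 -0.5424 -0.095 ] -0.0187 dist 0.165 min rows 4.0 pos [0.6335 0.0749 0.1315] q6 -1.51 w 0.0651 f [1.3 1.2 0.2] 14.43
```

```bash
python3 -m handwheel '[[0,-0.05,0,0],[-0.005,-0.15,0,0],[-0.01,-0.26,0,0],[-0.02,-0.37,0,0],[-0.02,-0.47,0,0],[-0.028,-0.542,0,0],[-0.028,-0.542,0.04,0],[-0.028,-0.542,0.13,0],[-0.028,-0.542,0.21,0],[-0.028,-0.542,0.27,0],[-0.028,-0.542,0.288,0],[-0.028,-0.542,0.288,0],[-0.028,-0.542,0.288,0]]' ; python3 go.py .6227 -.0877 .045 1.45
python3 - <<'E'
from ov import *
overlay("pics/ov8.png",[(.6335,.075,.015)],[(.631,.0745,-.1,.015)],s=3,x0s=((300,180,180,150),(270,130,80,120)))
E
```

```text
time: 15.52
position: [0.6201, -0.0873, 0.0413]
tool_rot: [0.059, 0.998, 0.0, -0.001]
ft_force: [0.6, 0.6, 0.3]
grip_width: 0.0656
grip_force: 0.0
rows [-0.0089 -0.0003 -0.0124] 0.0006 dist 0.005 min rows 0.1 pos [ 0.6201 -0.0873  0.0413] q6 -1.77 w 0.0656 f [0.6 0.6 0.3] 15.52
```

View pics/ov8.png

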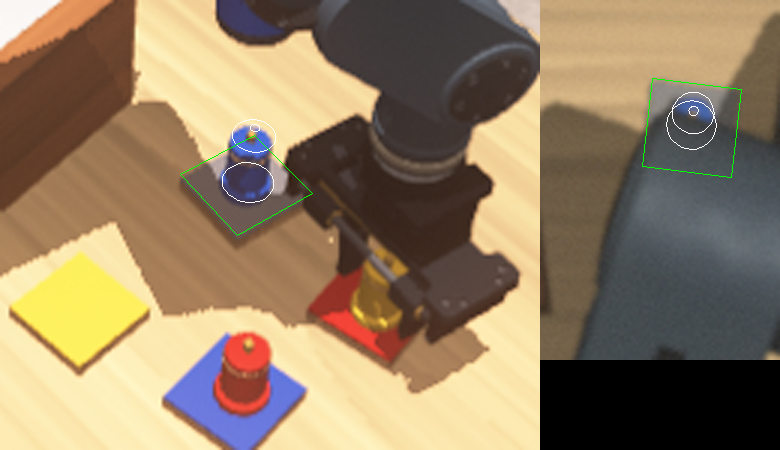

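Blue stands upright near the middle of the grey pad (crop (248,165)), and the gripper straddles the yellow foot (378,285). Small correction, then grip.

```bash
python3 -m handwheel '[[-0.009,0,-0.012,0],[-0.009,0,-0.012,0],[-0.009,0,-0.012,0]]'; python3 -m handwheel '[[0,0,0,0],[0,0,0,0],[0,0,0,0],[0,0,0,0],[0,0,0,0],[0,0,0,0],[0,0,0,0],[0,0,0,0],[0,0,0,0],[0,0,0,0]]' 0 20;  python3 go.py .6227 -.0877 .045 1.45; python3 -m handwheel '[[0,0,-0.02,0],[0,0,-0.07,0],[0,0,-0.15,0],[0,0,-0.24,0],[0,0,-0.33,0],[0,0,-0.38,0],[0,0,-0.4,0],[0,0,-0.4,0],[0,0,-0.4,0]]'
python3 go.py .441 .0685 .16 1.45
```

```text
time: 15.87
position: [0.6245, -0.0881, 0.0471]
tool_rot: [0.059, 0.998, -0.0, 0.001]
ft_force: [0.5, 0.0, -0.2]
grip_width: 0.0653
grip_force: 0.0
time: 16.7
position: [0.6233, -0.0877, 0.0457]
tool_rot: [0.059, 0.998, 0.0, -0.0]
ft_force: [0.1, 0.5, -0.4]
grip_width: 0.0356
grip_force: 20.0
rows [ 0.0019 -0.0002  0.0022] 0.0005 dist 0.001 min rows 0.0 pos [ 0.6233 -0.0877  0.0457] q6 -1.77 w 0.0356 f [ 0.1  0.5 -0.4] 16.7
time: 17.45
position: [0.6228, -0.0878, 0.1653]
tool_rot: [0.059, 0.998, 0.0, -0.0]
ft_force: [-0.2, 0.0, -0.7]
grip_width: 0.0358
grip_force: 20.0
rows [0.6628 0.4463 0.0184] 0.0005 dist 0.24 min rows 5.7 pos [ 0.6228 -0.0878  0.1653] q6 -1.77 w 0.0358 f [-0.2  0.  -0.7] 17.45
```

```bash
python3 -m handwheel '[[0.03,0.02,0,0],[0.09,0.06,0,0],[0.17,0.11,0,0],[0.25,0.17,0,0],[0.33,0.22,0,0],[0.41,0.28,0,0],[0.49,0.33,0,0],[0.56,0.38,0,0],[0.62,0.42,0,0],[0.663,0.446,0,0],[0.663,0.446,0.04,0],[0.663,0.446,0.12,0],[0.663,0.446,0.2,0],[0.663,0.446,0.28,0],[0.663,0.446,0.34,0],[0.663,0.446,0.38,0],[0.663,0.446,0.396,0],[0.663,0.446,0.396,0],[0.663,0.446,0.396,0]]'; python3 -m handwheel '[[0,0,0,0],[0,0,0,0],[0,0,0,0],[0,0,0,0],[0,0,0,0],[0,0,0,0],[0,0,-0.05,0],[0,0,-0.15,0],[0,0,-0.25,0],[0,0,-0.29,0],[0,0,-0.29,0],[0,0,-0.29,0]]' 75; python3 go.py .4856 -.0755 .16 1.45
```

```text
time: 19.03
position: [0.4412, 0.0684, 0.0466]
tool_rot: [0.059, 0.998, 0.0, -0.0]
ft_force: [-0.7, -0.5, -1.2]
grip_width: 0.0355
grip_force: 20.0
time: 20.03
position: [0.4418, 0.0683, 0.1344]
tool_rot: [0.059, 0.998, -0.0, 0.001]
ft_force: [-0.9, -0.2, 0.3]
grip_width: 0.0653
grip_force: 0.0
rows [-0.2014 -0.459  -0.0849] 0.0005 dist 0.153 min rows 3.7 pos [0.4418 0.0683 0.1344] q6 -1.55 w 0.0653 f [-0.9 -0.2  0.3] 20.03
```

```bash
python3 -m handwheel '[[-0.02,-0.04,0,0],[-0.06,-0.13,0,0],[-0.1,-0.23,0,0],[-0.15,-0.34,0,0],[-0.19,-0.43,0,0],[-0.201,-0.459,0,0],[-0.201,-0.459,0.04,0],[-0.201,-0.459,0.12,0],[-0.201,-0.459,0.2,0],[-0.201,-0.459,0.27,0],[-0.201,-0.459,0.298,0],[-0.201,-0.459,0.298,0],[-0.201,-0.459,0.298,0],[-0.201,-0.459,0.298,0]]' ; python3 go.py .4856 -.0755 .045 1.45
python3 pad.py red .628 -.082
python3 - <<'E'
from ov import *
overlay("pics/ov9.png",[(.441,.0685,.015)],[(.628,-.082,.19,.015),(.441,.0685,.08,.015)],s=3,x0s=((290,200,170,150),(300,130,80,120)))
E
```

```text
time: 21.2
position: [0.4855, -0.0753, 0.045]
tool_rot: [0.059, 0.998, -0.0, 0.0]
ft_force: [-0.2, -0.4, 0.5]
grip_width: 0.0655
grip_force: 0.0
rows [-0.0003 -0.0006  0.    ] 0.0006 dist 0.0 min rows 0.0 pos [ 0.4855 -0.0753  0.045 ] q6 -1.84 w 0.0655 f [-0.2 -0.4  0.5] 21.2
side [(0.71, 831)]
top [(0.76, 857)]
(array([ 0.62835372, -0.08226472,  0.17227026,  0.01349734]), np.float64(0.16692011560760878))
```

View pics/ov9.png

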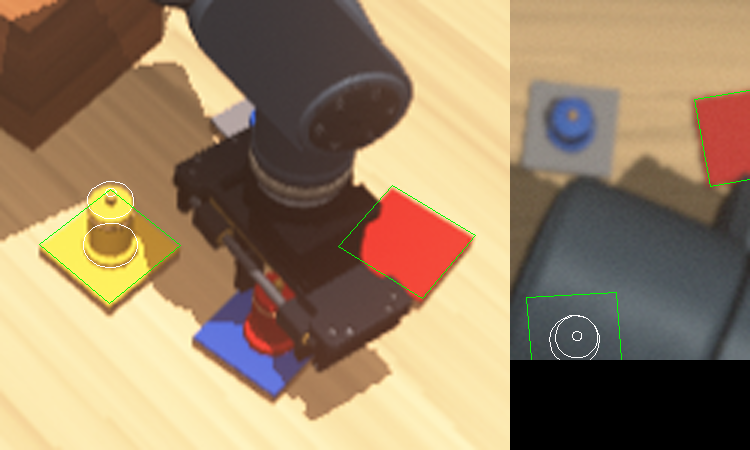

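Yellow stands upright in the middle of the yellow pad (crop (110,215)), and the red foot is between the fingers (270,315). Gripping and carrying it to the red pad.

```bash
python3 -m handwheel '[[0,0,0,0],[0,0,0,0],[0,0,0,0],[0,0,0,0],[0,0,0,0],[0,0,0,0],[0,0,0,0],[0,0,0,0],[0,0,0,0],[0,0,0,0]]' 0 20; python3 -m handwheel '[[0,0,-0.02,0],[0,0,-0.07,0],[0,0,-0.14,0],[0,0,-0.2,0],[0,0,-0.24,0],[0,0,-0.24,0],[0,0,-0.24,0]]'
python3 go.py .628 -.082 .047 1.45
```

```text
time: 22.33
position: [0.4852, -0.0754, 0.0445]
tool_rot: [0.059, 0.998, 0.0, -0.0]
ft_force: [-0.3, 1.2, -1.0]
grip_width: 0.0357
grip_force: 20.0
time: 22.92
position: [0.4856, -0.0757, 0.1172]
tool_rot: [0.059, 0.998, -0.0, 0.001]
ft_force: [-0.4, 0.4, 0.4]
grip_width: 0.0352
grip_force: 20.0
rows [-0.4735  0.0348  0.2348] 0.0005 dist 0.159 min rows 3.8 pos [ 0.4856 -0.0757  0.1172] q6 -1.84 w 0.0352 f [-0.4  0.4  0.4] 22.92
```

```bash
python3 -m handwheel '[[-0.03,0.002,0,0],[-0.1,0.007,0,0],[-0.18,0.013,0,0],[-0.26,0.019,0,0],[-0.34,0.025,0,0],[-0.42,0.031,0,0],[-0.46,0.034,0,0],[-0.474,0.035,0,0],[-0.474,0.035,0,0],[-0.474,0.035,0.06,0],[-0.474,0.035,0.12,0],[-0.474,0.035,0.18,0],[-0.474,0.035,0.22,0],[-0.474,0.035,0.239,0],[-0.474,0.035,0.239,0],[-0.474,0.035,0.239,0]]'; python3 -m handwheel '[[0,0,0,0],[0,0,0,0],[0,0,0,0],[0,0,0,0],[0,0,0,0],[0,0,0,0],[0,0,-0.05,0],[0,0,-0.15,0],[0,0,-0.25,0],[0,0,-0.29,0],[0,0,-0.29,0],[0,0,-0.29,0]]' 75; python3 go.py .632 .075 .045 1.45
```

```text
time: 24.25
position: [0.6272, -0.0817, 0.0449]
tool_rot: [0.059, 0.998, 0.0, -0.0]
ft_force: [1.0, 0.5, -1.0]
grip_width: 0.0354
grip_force: 20.0
time: 25.25
position: [0.6278, -0.0817, 0.1321]
tool_rot: [0.059, 0.998, -0.0, 0.0]
ft_force: [0.3, 0.1, -0.8]
grip_width: 0.0652
grip_force: 0.0
rows [0.0475 0.5205 0.2903] 0.0005 dist 0.179 min rows 4.3 pos [ 0.6278 -0.0817  0.1321] q6 -1.76 w 0.0652 f [ 0.3  0.1 -0.8] 25.25
```

```bash
python3 -m handwheel '[[0.005,0.05,0,0],[0.015,0.15,0,0],[0.025,0.26,0,0],[0.035,0.37,0,0],[0.045,0.46,0,0],[0.05,0.52,0,0],[0.05,0.52,0.04,0],[0.05,0.52,0.13,0],[0.05,0.52,0.21,0],[0.05,0.52,0.27,0],[0.05,0.52,0.29,0],[0.05,0.52,0.29,0],[0.05,0.52,0.29,0],[0.05,0.52,0.29,0]]'; python3 -m handwheel '[[0,0,0,0],[0,0,0,0],[0,0,0,0],[0,0,0,0],[0,0,0,0],[0,0,0,0],[0,0,0,0],[0,0,0,0],[0,0,0,0],[0,0,0,0]]' 0 20; python3 pad.py blue .4825 -.07;  python3 -m handwheel '[[0,0,-0.02,0],[0,0,-0.07,0],[0,0,-0.15,0],[0,0,-0.24,0],[0,0,-0.33,0],[0,0,-0.38,0],[0,0,-0.4,0],[0,0,-0.4,0],[0,0,-0.4,0]]'
python3 go.py .4825 -.07 .16 1.45
```

```text
time: 26.42
position: [0.6317, 0.0748, 0.0454]
tool_rot: [0.059, 0.998, -0.0, 0.001]
ft_force: [0.0, 0.4, 0.1]
grip_width: 0.065
grip_force: 0.0
time: 27.25
position: [0.6312, 0.075, 0.0452]
tool_rot: [0.059, 0.998, 0.0, 0.0]
ft_force: [-0.1, 0.1, 3.6]
grip_width: 0.0359
grip_force: 20.0
side [(0.56, 1186)]
top [(0.88, 647)]
(array([ 0.48135865, -0.07156628,  0.18767902,  0.01390495]), np.float64(0.18123532150609045))
time: 28.2
position: [0.6303, 0.075, 0.164]
tool_rot: [0.059, 0.998, 0.0, -0.001]
ft_force: [-0.2, -0.9, -1.0]
grip_width: 0.0358
grip_force: 20.0
rows [ 0.4327 -0.5378  0.014 ] 0.0005 dist 0.207 min rows 5.0 pos [0.6303 0.075  0.164 ] q6 -1.51 w 0.0358 f [-0.2 -0.9 -1. ] 28.2
```

```bash
python3 -m handwheel '[[0.02,-0.03,0,0],[0.07,-0.09,0,0],[0.13,-0.16,0,0],[0.19,-0.24,0,0],[0.25,-0.31,0,0],[0.31,-0.385,0,0],[0.37,-0.46,0,0],[0.41,-0.51,0,0],[0.433,-0.538,0,0],[0.433,-0.538,0,0],[0.433,-0.538,0.06,0],[0.433,-0.538,0.14,0],[0.433,-0.538,0.22,0],[0.433,-0.538,0.29,0],[0.433,-0.538,0.35,0],[0.433,-0.538,0.38,0],[0.433,-0.538,0.393,0],[0.433,-0.538,0.393,0],[0.433,-0.538,0.393,0]]'; python3 -m handwheel '[[0,0,0,0],[0,0,0,0],[0,0,0,0],[0,0,0,0],[0,0,0,0],[0,0,0,0],[0,0,-0.05,0],[0,0,-0.15,0],[0,0,-0.27,0],[0,0,-0.4,0],[0,0,-0.5,0],[0,0,-0.55,0],[0,0,-0.55,0]]' 75; python3 go.py .46 .3 .24 1.45
```

```text
time: 29.78
position: [0.4839, -0.07, 0.0473]
tool_rot: [0.058, 0.998, -0.0, 0.001]
ft_force: [-0.3, 0.4, -1.3]
grip_width: 0.035
grip_force: 20.0
time: 30.87
position: [0.4855, -0.0709, 0.2158]
tool_rot: [0.059, 0.998, -0.001, 0.004]
ft_force: [-1.2, 0.6, -0.1]
grip_width: 0.0655
grip_force: 0.0
rows [ 0.2283  1.2178 -0.0855] 0.0006 dist 0.373 min rows 8.9 pos [ 0.4855 -0.0709  0.2158] q6 -1.83 w 0.0655 f [-1.2  0.6 -0.1] 30.87
```

Back the arm off to the left and above everything, then check all the placements.

```bash
python3 -m handwheel '[[0.01,0.07,-0.05,0],[0.04,0.2,-0.1,0],[0.07,0.33,-0.15,0],[0.1,0.46,-0.2,0],[0.13,0.59,-0.2,0],[0.16,0.72,-0.2,0],[0.19,0.85,-0.2,0],[0.2,0.93,-0.2,0],[0.2,0.96,-0.2,0],[0.2,0.96,-0.2,0]]'; python3 -m handwheel '[[0.05,0.07,0,0],[0.12,0.2,0,0],[0.2,0.33,0,0],[0.3,0.45,0,0],[0.38,0.57,0,0],[0.46,0.7,0,0],[0.5,0.75,0,0],[0.5,0.75,0,0],[0.5,0.75,0,0]]'
python3 - <<'E'
from ov import *
overlay("pics/ov10.png",[(.628,-.082,.015),(.4825,-.07,.015),(.441,.0685,.015)],[(.628,-.082,.18,.015),(.4825,-.07,.145,.015),(.441,.0685,.08,.015)],s=3,x0s=((290,150,160,180),(295,145,105,120)))
for k in("red","blue","yellow"):
    cs=[];ms=[]
    for n in("side","top"):
        c=vision.camera(n);L=vision.outline_of(n,f"foot_{k}_mid");cs.append(c);ms.append(L[0]["mask"])
    print(k,fitfoot(cs,ms))
E
```

```text
time: 31.7
position: [0.4567, 0.2245, 0.2706]
tool_rot: [0.057, 0.998, -0.0, -0.001]
ft_force: [-0.0, -0.9, -0.1]
grip_width: 0.0653
grip_force: 0.0
time: 32.45
position: [0.3345, 0.4637, 0.2708]
tool_rot: [0.058, 0.998, -0.001, -0.0]
ft_force: [0.3, -0.1, -0.2]
grip_width: 0.0652
grip_force: 0.0
red (array([ 0.62663154, -0.08339499,  0.01222318]), np.float64(0.2490757809716797))
blue (array([ 0.48354431, -0.07133911,  0.01077973]), np.float64(0.36022927784165404))
yellow (array([0.44132132, 0.06837798, 0.00849932]), np.float64(0.29684535826442016))
```

View pics/ov10.png

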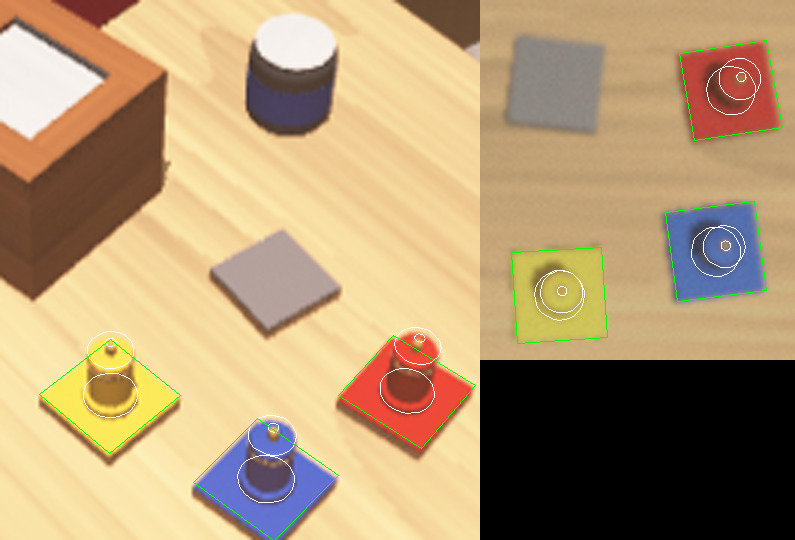

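Each lacquered foot stands upright in the middle of its own pad: yellow (110,375), blue (267,460) and red (408,370). They measure within about 2 mm of the pad centres. The grey pad is empty and the flap is shut.

```bash
python3 -c "
from rig import job
print(job.hand_in())"
```

```text
the job is handed in; nothing more can be done
None
```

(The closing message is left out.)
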